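# Emboss a brass tag in a locking hand press

## Task

Slide the wooden sled along its channel until its front end rests against the adjustable steel stop, without shifting the stop, and press the clamp's handle down past centre so that it locks the die onto the brass tag and stays locked on its own for a second. Then press the release lever's paddle so that the clamp springs open, and draw the sled back until its brass tag is well clear of the die, leaving it lying flat in the channel. Leave the things lying round the press alone.

Things in the scene. Friction and masses are not known exactly. Their poses are not given: they have to be found in the camera images.
- jig: The press, fixed to the bench: T-shaped wooden board 18 mm thick. Origin on the bench under the clamp; x across the channel, y along it toward the stop, z up. Channel 53 mm wide, middle at x = +70 mm, y = -225 to +125 mm, wall tops 28 mm high. Steel cheeks 125 mm high; the arm with the die reaches +x over the channel at y = 0 (within 11 mm; 125 mm high when open), the handle reaches -x.
- handle (a joint): Angle (rad) of the clamp's black handle: 0 = open (raised 47 degrees), 0.82 = level, at its end stop. The die meets the tag at about 0.48; the push then stiffens to some 10 to 18 N near 0.6; beyond dead centre (0.70) it snaps on to 0.82 and stays. Short of that, or with no tag under the die, a spring lifts it open. Its axis is level, along the jig's y, through handle_hinge.
- handle_hinge (a point): The handle's hinge, at x = +15, y = 0, z = 113 mm in the jig's frame. From here the handle reaches toward the jig's -x: a bar 20 to 23 mm wide and 16 mm thick that ends 147 mm from here (its end is 225 mm above the bench when open).
- handle_grip (a point): Point on the top of the handle's rubber grip, 115 mm from the hinge: the place to push down. It moves with the handle, 203 mm above the bench when open, 120 mm when locked.
- release (a joint): Angle (rad) of the steel release lever against the handle: 0 = at rest, level with the handle; to 0.75 as its paddle is pressed down; sprung back. Hinged on the handle's +y side, 45 mm from the handle's hinge. When locked, its nose meets a fixed stud at about 0.1 and by about 0.45 (15 to 25 mm of paddle travel, 8 to 14 N) has pried the handle back over centre; once let go, the clamp springs open.
- paddle (a point): Centre of the upper face of the release lever's ribbed steel paddle, 34 mm (along the handle) by 28 mm; 113 mm from the handle's hinge and 37 mm to the +y side of the handle's middle line, so a gap of about 12 mm parts paddle and handle. It moves with the handle; 119 mm above the bench when locked.
- sled: Loose light wooden sled 50 x 180 x 12 mm, about 0.25 kg, lying lengthwise in the channel, with a brass tag 36 x 66 mm on top (upper face 15 mm above the underside, tag centre at sled y = +5 mm). Origin at the centre of its underside, 18 mm above the bench; x across, y toward its front end (which meets the stop), z up.
- post_top (a point): Top centre of the round upright wooden grip post on the sled, 20 mm in diameter and 55 mm tall, 75 mm behind the sled's centre; 85 mm above the bench. Pinch it or push it.
- sled_nose (a point): Middle of the sled's front end face, 90 mm before its centre.
- stop_face (a point): Middle of the face of the steel stop (46 mm wide, 22 mm high, brass screw on top) that the sled's front end must meet; axes as the jig's. Its setting along the channel differs each time (y = 73 to 97 mm in the jig's frame). Only friction holds it: a push over 18 N shifts it.
- die_face (a point): Centre of the lower face of the round die (20 mm across) under the arm; over the channel's centre line at y = 0 of the jig when closed, about 75 mm above the bench when open. It is sprung (11 N per mm) and gives up to 5 mm on the tag.
- wax_tin: Round flat tin 66 mm across, 27 mm high, standing near the press; origin under its centre. To be left alone.
- bung_0: Tapered wooden bung 50 mm across, 34 mm high, standing near the press; origin under its centre. To be left alone.
- wedge_2: Flat oak wedge 45 x 110 x 14 mm lying near the press; origin under its centre. To be left alone.

How it is judged:
On the way, in this order (a step that is already met when the one before it is completed fails the run):
1. the sled's front end rests against the stop (gap under 2 mm) while the clamp is still open (y of sled_nose in the frame of stop_face above -0.002 m and value of joint handle below 0.4 rad), for 0.2 s.
2. the clamp is locked on the tag (handle beyond 0.78) with the sled still within 3 mm of the stop, and stays so for half a second with the robot touching neither press nor sled (value of joint handle above 0.78 rad and y of sled_nose in the frame of stop_face above -0.003 m and contact force between each of the arm, the fingers and jig below 0.3 N and contact force between the fingers and sled below 0.3 N), for 0.5 s.
3. the release lever is pressed (beyond 0.2) while the clamp is locked (value of joint release above 0.2 rad and value of joint handle above 0.7 rad).
4. the clamp has sprung open (handle below 0.2) (value of joint handle below 0.2 rad), for 0.1 s.
At the end, for the whole second after the job is handed in: The clamp is open (handle under 0.2 rad); the sled lies at rest, flat in its channel, drawn back so that its tag is at least 7 mm clear of the die (sled centre between y = -55 and y = -200 mm of the jig); and the stop is within 4 mm of where it was (value of joint handle below 0.2 rad and y of sled in the frame of jig between -0.2 and -0.055 m and x of sled in the frame of jig between 0.06 and 0.08 m and z of sled in the frame of jig below 0.022 m and angle between sled's own z axis and vertical below 0.06 rad and linear speed of sled below 0.01 m/s and distance of stop_face from where it was at the start of the episode below 0.004 m); the robot touches nothing.
It fails at once if the stop is shoved more than 4 mm (distance of stop_face from where it was at the start of the episode above 0.004 m).
It fails at once if one of the things round the press is moved more than 20 mm (distance of any of wax_tin, bung_0, wedge_2 from where it was at the start of the episode above 0.02 m).
It also fails if it takes over 69 s, if anything falls off the work surface, if the arm or the gripper's body presses on something with over 40 N, if the wrist force passes 120 N, or if a joint passes its speed limit or range.

## Robot

A 7-joint arm with a two-finger parallel gripper is mounted at the origin on a cart in front of the work surface, level with it; the furniture and walls round the work are solid. World frame = base frame: x ahead of the robot, y to its left, z up, the work surface at z = 0. Lengths are in m, angles in rad, forces in N, time in s.
With the tool pointing down it reaches from about 0.4 to 0.85 m from the base axis. Payload 4.5 kg.
Tool frame: the origin (TCP) lies at the very end of the fingers, on their centre line; the grasp point (between the pads) lies 19 mm behind it; z points along the fingers, y is the line along which they close (so a half turn about z gives the same grasp; the last joint's range is limited). The gripper opens to 88 mm and grips with 3 to 60 N. Pads are 18 mm wide; open, the fingers measure 123 mm over their backs; the gripper's body (75 mm by 187 mm) begins 45 mm behind the grasp point.
Start: joints at [-1.129, 0.689, -0.195, 1.565, 0.157, 0.902, -0.215], TCP at [0.248, 0.574, 0.239] pointing down, gripper open.
Joint ranges: [-3.01, 3.01], [-0.46, 2.08], [-1.47, 1.51], [0.13, 2.56], [-1, 4.14], [0.04, 2.09], [-2.66, 2.66]. Speed limits (rad/s): [2.57, 2.57, 3.14, 3.14, 3.14, 3.14, 3.14].

## Interface

Orientations are given as a unit quaternion [x, y, z, w].
In Python, from plant import ctrl gives the robot as it stands.
- The arm moves only by the tool drive_tool, never from a script. Its argument "rows" is a list that holds one entry, the list of rows, each a list of 7 numbers: the shift along the tool's x, y, z in m, then the turn, a rotation vector about the tool's x, y, z in rad, then the finger opening in m, from 0 to 0.0881. A call has 1 to 20 rows; each row shifts and turns the commanded pose from where the row before left it, along the tool's axes as they then stand; what a row does not reach is not made up. A row lasts 1/10 s, in which the tool goes at most 50 mm and 8.59 degrees, less where a joint would pass 70% of its speed; a pose out of reach is approached as far as the arm can. A call with a gripper value outside its range is refused whole. The fingers move at their own pace and stop on an object; "newtons" is the grip in N (left out, the last holds). Time passes only in rows, so rows that do not move let the fingers close. It gives the time, the measured TCP pose, the force, the opening and the grip force at its end, in the units of the state.
- ctrl.observe(): the state, without advancing time (a new reading comes with each control period).
- ctrl.grab_frame(name): name is "scene" or "side" or "wrist"; returns the picture (384x512x3 uint8, red, green, blue); there is no depth.
- ctrl.get_calibration(name): a dict with "intrinsics" (3x3 intrinsics, pixels), "R" (3x3) and "t" (3): a world point X has camera coordinates R X + t. Camera axes: x right, y down, z forward; pixel columns grow to the right and rows downward; lengths in m; the calibration is good to about 2 mm. A picture is of the moment at which its call begins: read the wrist's pose just before it. get_calibration takes no time and is no camera call; for the wrist camera it gives the pose at the moment of the call.
- ctrl.finish_job(): hands the job in; it is judged then, once.
The state is a dict: "time_s": time; "joint_positions": joint angles; "qd": joint speeds; "tau": joint torques, N m; "ee_pos": TCP position; "orientation": TCP orientation; "contact_force": force on the tool from outside, world axes, zero at the start; "ft_torque": the same for the moment, N m; "gripper_width": finger opening in m; "grip_force": force on a finger pad.
Only numpy, scipy, OpenCV 4.12 (cv2) and the standard library are available. Lean on these libraries where they do the work, as an engineer would, in place of code of your own. Each camera call takes 0.05 s, during which the arm holds its last target. There are 200 camera calls.

## Working session

There is one attempt and no reset: what is moved stays moved. The work goes in short steps, Python scripts to look and compute and a tool call to move; the robot and the scene stay as the last step left them, time stands still between calls to the robot, and variables do not carry over. Pictures are saved under pics/ and viewed, at most 10 in all, crops included, and the job is handed in when it is done.

Besides the shell and the picture viewer there is one more tool, called after "Call:" as name(argument=value, ...) on one line, values as JSON. drive_tool: Moves the arm, as the interface text tells. Its arguments: {"type":"object","properties":{"rows":{"type":"array","items":{"type":"array","items":{"type":"array","items":{"type":"number"}}}},"newtons":{"type":"number"}},"required":["rows"]}

```bash
mkdir -p pics; ls; python3 - <<'E'
from plant import ctrl
import cv2,numpy as np
o=ctrl.observe();print(o)
for n in("scene","side"):
    c=ctrl.get_calibration(n);print(n,np.round(c["intrinsics"],1).tolist(),np.round(c["R"],3).tolist(),np.round(c["t"],3))
    f=ctrl.grab_frame(n)[:,:,::-1]
    cv2.imwrite(f"pics/{n}0.png",cv2.resize(f,(800,600),interpolation=cv2.INTER_CUBIC))
E
```

```text
pics
{'time_s': 0.0, 'joint_positions': array([-1.12918455,  0.68998423, -0.19449746,  1.56631738,  0.15729039,
        0.9024745 , -0.21508066]), 'qd': array([ 0.00058174, -0.00071924,  0.00076703,  0.00049646,  0.00024778,
       -0.00024587, -0.0024239 ]), 'tau': array([ 3.27737653e-04, -5.27564192e+01, -1.26674987e+00, -1.53428346e+01,
       -5.26242214e-02,  6.63547471e-03,  1.79191325e-04]), 'ee_pos': array([0.24768264, 0.57316013, 0.23791654]), 'orientation': array([ 2.02455727e-01,  9.79291006e-01, -8.89368024e-04, -1.18137619e-04]), 'contact_force': array([ 0.29625299, -0.7562365 ,  0.39417295]), 'ft_torque': array([ 0.00175164, -0.02214339, -0.022519  ]), 'grip_force': 0.0, 'gripper_width': 0.08790597721693391}
scene [[377.6, 0.0, 259.9], [0.0, 377.6, 194.9], [0.0, 0.0, 1.0]] [[0.856, -0.517, -0.009], [-0.393, -0.64, -0.66], [0.335, 0.569, -0.751]] [-0.406  0.354  0.86 ]
side [[372.6, 0.0, 256.1], [0.0, 372.6, 193.0], [0.0, 0.0, 1.0]] [[-0.999, 0.034, -0.019], [0.033, 0.492, -0.87], [-0.02, -0.87, -0.493]] [0.529 0.086 0.994]
```

View pics/scene0.png

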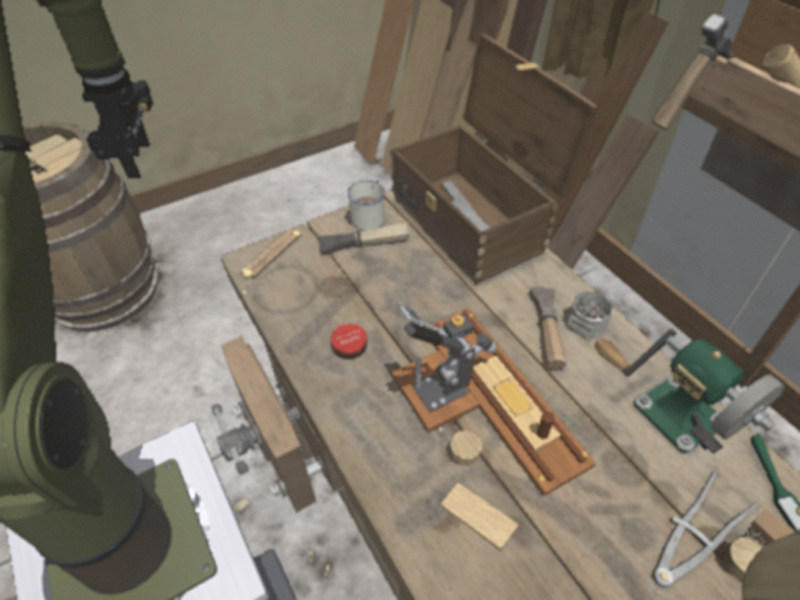

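View pics/side0.png

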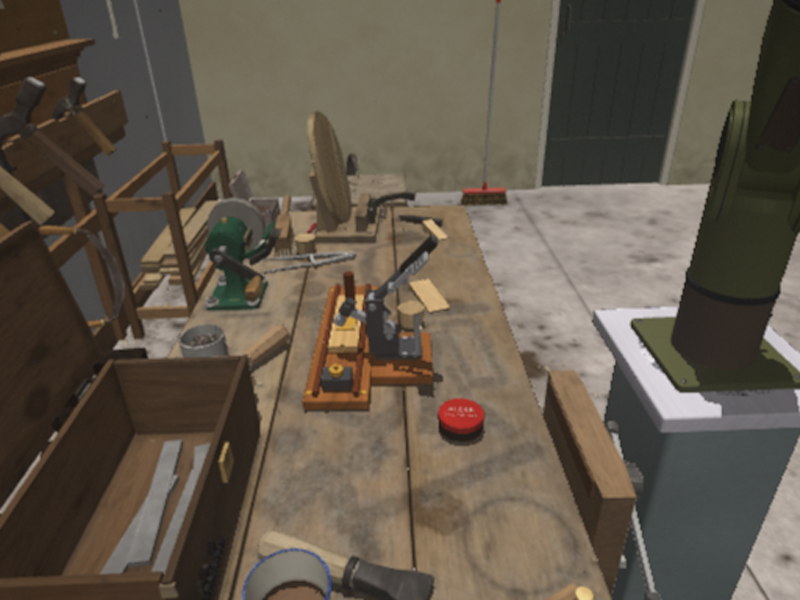

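The scene view shows the press at about (470,390), with its channel running from the stop (460,320) to the near end (570,480). The post is at (549,415). The tin is at (350,340), the bung at (466,446) and the wedge at (480,515). The side view shows the stop at (337,375) and the post top at (348,274). I'll enlarge both.

```bash
python3 - <<'E'
from plant import ctrl
import cv2,numpy as np
a=ctrl.grab_frame("scene")[185:325,245:385,::-1];b=ctrl.grab_frame("side")[140:270,185:285,::-1]
a=cv2.resize(a,None,fx=3.2,fy=3.2,interpolation=cv2.INTER_CUBIC)
b=cv2.resize(b,None,fx=3.5,fy=3.5,interpolation=cv2.INTER_CUBIC)
im=np.zeros((460,800,3),np.uint8);im[:a.shape[0],:448]=a;im[:b.shape[0],450:800]=b
cv2.imwrite("pics/c1.png",im)
E
```

```text
(no output)
```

View pics/c1.png

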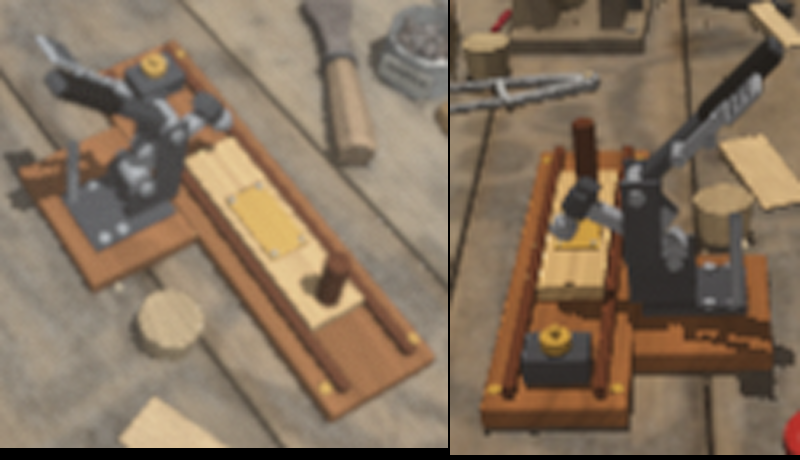

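```bash
cat > h.py <<'E'
from plant import ctrl
import cv2,numpy as np
from scipy.optimize import least_squares
from scipy.spatial.transform import Rotation as Ro
def proj(c,X):
    p=(c["R"]@np.atleast_2d(X).T).T+c["t"];q=p@np.array(c["intrinsics"]).T;return q[:,:2]/q[:,2:]
def unproj(c,uv,z):
    d=np.array(c["R"]).T@np.linalg.solve(c["intrinsics"],[*uv,1]);o=-np.array(c["R"]).T@c["t"]
    return o+d*(z-o[2])/d[2]
def J2W(p,X):
    c,s=np.cos(p[2]),np.sin(p[2]);X=np.atleast_2d(X)
    return np.c_[p[0]+c*X[:,0]-s*X[:,1],p[1]+s*X[:,0]+c*X[:,1],X[:,2]]
E
python3 - <<'E'
from h import *
S=ctrl.get_calibration("scene");D=ctrl.get_calibration("side")
fs=lambda u,v:(u/3.2+245,v/3.2+185)
fd=lambda u,v:((u-450)/3.5+185,v/3.5+140)
# (jig x, y, z, sled?) 
obs=[(S,fs(338,258),(70,-75,85,1)),(S,fs(188,160),(45,90,30,1)),(S,fs(235,140),(95,90,30,1)),(S,fs(312,325),(45,-90,30,1)),(S,fs(362,297),(95,-90,30,1)),
(S,fs(60,85),(-85,0,217,0)),(D,fd(584,124),(70,-75,85,1)),(D,fd(538,292),(95,90,30,1)),(D,fd(605,291),(45,90,30,1)),(D,fd(772,48),(-85,0,220,0)),
(S,fs(154,64),(70,1,50,2)),(D,fd(556,338),(70,1,50,2))]
def model(p):
    r=[]
    for c,uv,(x,y,z,k) in obs:
        yy=y/1e3+(p[3] if k==1 else p[4] if k==2 else 0)
        r.append(proj(c,J2W(p,[x/1e3,yy,z/1e3]))[0]-uv)
    return np.array(r)
x0=unproj(S,fs(338,258),.085);print("post",x0,unproj(D,fd(584,124),.085))
f=least_squares(lambda p:model(p).ravel(),[x0[0]-.07,x0[1]+.15,.2,-.07,.1],loss="soft_l1")
p=f.x;print(p);print(np.round(model(p),1).tolist())
np.save("p.npy",p)
print("near board end corners px",(proj(S,J2W(p,[[.03,-.225,.028],[.11,-.225,.028]]))-[245,185])*3.2)
for n,u in(("tin",(350/1.5625,340/1.5625)),("bung",fs(170,310)),("wedge",(480/1.5625,515/1.5625))):print(n,unproj(S,u,.02))
for u in (137,92),(186,75):
  X=unproj(S,fs(*u),.04);c,s=np.cos(p[2]),np.sin(p[2]);d=X[:2]-p[:2];print("stopface jig",c*d[0]+s*d[1],-s*d[0]+c*d[1])
o=ctrl.observe();print(Ro.from_quat(o["orientation"]).as_matrix().round(3))
w=ctrl.get_calibration("wrist");R=Ro.from_quat(o["orientation"]).as_matrix()
print("cam in tool",R.T@(-np.array(w["R"]).T@w["t"]-o["ee_pos"]),(R.T@np.array(w["R"]).T).round(3))
E
```

```text
post [ 0.62054445 -0.17918449  0.085     ] [ 0.6180997  -0.17079128  0.085     ]
[ 0.55632331 -0.02196092 -0.04113501 -0.08031235  0.09860941]
[[0.0, 0.4], [-1.4, -0.9], [-0.9, -1.8], [-0.1, 0.1], [0.5, -0.0], [-1.7, 0.2], [-0.5, -1.4], [-0.8, -2.4], [-1.0, -2.3], [1.4, -1.9], [-0.1, -1.0], [-0.6, -1.6]]
near board end corners px [[339.98977599 394.64061614]
 [424.49868655 346.11505555]]
tin [0.44843498 0.15603667 0.02      ]
bung [ 0.51269322 -0.12264911  0.02      ]
wedge [ 0.46083647 -0.233181    0.02      ]
stopface jig 0.04302611816789661 0.08308744553730495
stopface jig 0.09131419369532513 0.07830057674104983
[[-0.918  0.397 -0.   ]
 [ 0.397  0.918 -0.001]
 [-0.    -0.001 -1.   ]]
cam in tool [ 0.06745063  0.00066875 -0.14675655] [[ 0.    -0.964 -0.264]
 [ 1.     0.    -0.   ]
 [ 0.    -0.264  0.964]]
```

The fit puts the jig at (0.556, -0.022) with yaw -0.041, and the sled's post near world (0.62, -0.18). The nose is at about y=+10 mm and the stop at about 80 mm. The residuals are small, so I'll move over the post at a safe height.

Call:
drive_tool(rows=[[[0,0,-0.03,0,0,0,0.088],[0,0,-0.03,0,0,0,0.088],[0,0,-0.03,0,0,0,0.088],[-0.032,-0.027,0,0,0,0,0.088],[-0.032,-0.027,0,0,0,0,0.088],[-0.032,-0.027,0,0,0,0,0.088],[-0.032,-0.027,0,0,0,0,0.088],[-0.032,-0.027,0,0,0,0,0.088],[-0.032,-0.027,0,0,0,0,0.088],[-0.032,-0.027,0,0,0,0,0.088],[-0.032,-0.027,0,0,0,0,0.088],[-0.032,-0.027,0,0,0,0,0.088],[-0.032,-0.027,0,0,0,0,0.088],[-0.032,-0.027,0,0,0,0,0.088],[-0.032,-0.027,0,0,0,0,0.088],[-0.032,-0.027,0,0,0,0,0.088],[-0.032,-0.027,0,0,0,0,0.088],[-0.032,-0.027,0,0,0,0,0.088],[-0.032,-0.027,0,0,0,0,0.088]]], newtons=6)

```text
time_s: 2.1
ee_pos: [0.547, -0.0275, 0.3287]
orientation: [0.202, 0.979, 0.0, -0.0]
contact_force: [0.6, 0.4, 0.2]
gripper_width: 0.0881
grip_force: 0.0
```

Call:
drive_tool(rows=[[[-0.032,-0.027,0,0,0,0,0.088],[-0.032,-0.027,0,0,0,0,0.088],[-0.032,-0.027,0,0,0,0,0.088],[-0.032,-0.027,0,0,0,0,0.088],[0,0,0,0,0,0.12,0.088],[0,0,0,0,0,0.12,0.088],[0,0,0,0,0,0.12,0.088],[0,0,0,0,0,0.12,0.088],[0,0,0,0,0,0.12,0.088],[0,0,0,0,0,0.12,0.088],[0,0,0,0,0,0.12,0.088],[0,0,0,0,0,0.12,0.088],[0,0,0,0,0,0.12,0.088],[0,0,0,0,0,0.12,0.088],[0,0,0,0,0,0,0.088],[0,0,0,0,0,0,0.088]]])

```text
time_s: 3.7
ee_pos: [0.6211, -0.1756, 0.3285]
orientation: [0.719, 0.695, -0.0, -0.0]
contact_force: [0.3, -0.0, 0.6]
gripper_width: 0.088
grip_force: 0.0
```

```bash
cat >> h.py <<'E'
def to_jig(p,X):
    c,s=np.cos(p[2]),np.sin(p[2]);d=np.array(X)[:2]-p[:2];return np.array([c*d[0]+s*d[1],-s*d[0]+c*d[1],X[2]])
def where():
    p=np.load("p.npy");o=ctrl.observe();R=Ro.from_quat(o["orientation"]).as_matrix()
    print("t",round(o["time_s"],2),"jig mm",(to_jig(p,o["ee_pos"])*1e3).round(1),"toolx deg in jig",np.degrees(np.arctan2(R[1,0],R[0,0])-p[2]).round(2),"F",o["contact_force"].round(1),"w",round(o["gripper_width"],4),"grip",round(o["grip_force"],1),"z",R[:,2].round(3))
    return p,o,R
E
python3 - <<'E'
from h import *
p,o,R=where()
w=ctrl.get_calibration("wrist")
f=ctrl.grab_frame("wrist")[:,:,::-1]
import pickle;pickle.dump(w,open("w1.pkl","wb"))
cv2.imwrite("pics/w1.png",cv2.resize(f,(800,600),interpolation=cv2.INTER_CUBIC))
P=np.array([[.07,p[3]-.075,.085],[.045,p[3]+.09,.03],[.095,p[3]+.09,.03],[.07,p[4],.05]])
print(proj(w,J2W(p,P))*1.5625)
E
```

```text
t 3.7 jig mm [  71.1 -150.8  328.5] toolx deg in jig 90.41 F [ 0.3 -0.   0.6] w 0.088 grip 0.0 z [-0.001  0.    -1.   ]
[[ 401.42071811  258.49244215]
 [ 370.84685165   34.89547243]
 [ 435.43600934   35.40814287]
 [ 404.04858787 -112.65170191]]
```

View pics/w1.png

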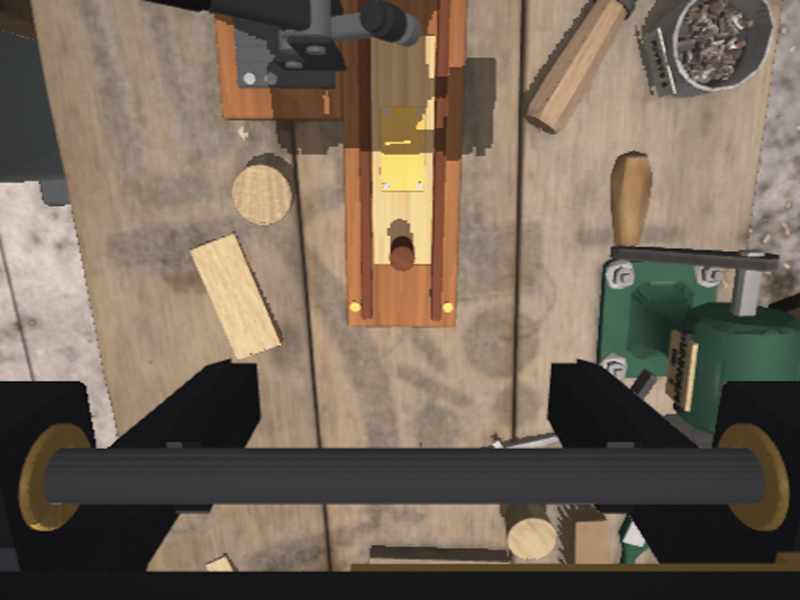

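The wrist view shows the post top at (402,257), against a predicted (401,258), so the fit is good. Sled edges run 373 to 432 px, centred. I'll descend and pinch the post with a light grip, so that friction limits the push.

Call:
drive_tool(rows=[[[-0.004,-0.001,0.04,0,0,0,0.088],[0,0,0.04,0,0,0,0.088],[0,0,0.04,0,0,0,0.088],[0,0,0.04,0,0,0,0.088],[0,0,0.04,0,0,0,0.088],[0,0,0.04,0,0,0,0.088],[0,0,0.04,0,0,0,0.088],[0,0,0,0,0,0,0.04],[0,0,0,0,0,0,0.0],[0,0,0,0,0,0,0.0],[0,0,0,0,0,0,0.0],[0,0,0,0,0,0,0.0],[0,0,0,0,0,0,0.0],[0,0,0,0,0,0,0.0]]], newtons=6)

```text
time_s: 5.15
ee_pos: [0.6204, -0.1797, 0.0493]
orientation: [0.72, 0.694, 0.0, 0.0]
contact_force: [0.2, -0.1, 0.1]
gripper_width: 0.0344
grip_force: 0.0
```

```bash
python3 - <<'E'
from h import *
where()
E
```

```text
t 5.15 jig mm [  70.5 -155.    49.3] toolx deg in jig 90.25 F [ 0.2 -0.1  0.1] w 0.0344 grip 0.0 z [ 0.001 -0.    -1.   ]
```

Call:
drive_tool(rows=[[[0,0,0,0,0,0,0],[0,0,0,0,0,0,0],[0,0,0,0,0,0,0],[0,0,0,0,0,0,0],[0,0,0,0,0,0,0]]])

```text
time_s: 5.65
ee_pos: [0.62, -0.1797, 0.0487]
orientation: [0.72, 0.694, -0.0, -0.0]
contact_force: [-0.8, 0.2, 1.4]
gripper_width: 0.0198
grip_force: 6.0
```

Call:
drive_tool(rows=[[[0.005,0,0,0,0,0,0],[0.005,0,0,0,0,0,0],[0.005,0,0,0,0,0,0],[0.005,0,0,0,0,0,0],[0.005,0,0,0,0,0,0],[0.005,0,0,0,0,0,0],[0.005,0,0,0,0,0,0],[0.005,0,0,0,0,0,0],[0.005,0,0,0,0,0,0],[0.005,0,0,0,0,0,0],[0,0,0,0,0,0,0]]])

```text
time_s: 6.75
ee_pos: [0.6221, -0.1281, 0.0487]
orientation: [0.72, 0.694, 0.0, -0.001]
contact_force: [0.7, 0.0, 1.5]
gripper_width: 0.0196
grip_force: 6.0
```

```bash
python3 - <<'E'
from h import *
p,o,R=where()
a=ctrl.grab_frame("scene")[185:325,245:385,::-1];b=ctrl.grab_frame("side")[140:270,185:285,::-1]
a=cv2.resize(a,None,fx=3.2,fy=3.2,interpolation=cv2.INTER_CUBIC)
b=cv2.resize(b,None,fx=3.5,fy=3.5,interpolation=cv2.INTER_CUBIC)
im=np.zeros((460,800,3),np.uint8);im[:a.shape[0],:448]=a;im[:b.shape[0],450:800]=b
cv2.imwrite("pics/c2.png",im)
E
```

```text
t 6.75 jig mm [  70.1 -103.3   48.7] toolx deg in jig 90.31 F [0.7 0.  1.5] w 0.0196 grip 6.0 z [-0.     0.001 -1.   ]
```

View pics/c2.png

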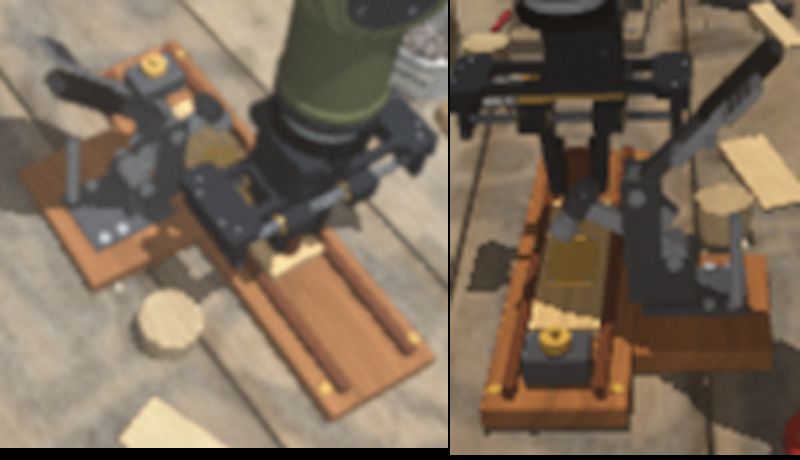

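The post is gripped and the sled follows. The nose is now about 20 mm short of the stop (side view: the sled disappears behind the stop block at (557,325)). I'll creep up to contact.

Call:
drive_tool(rows=[[[0.002,0,0,0,0,0,0],[0.002,0,0,0,0,0,0],[0.002,0,0,0,0,0,0],[0.002,0,0,0,0,0,0],[0.002,0,0,0,0,0,0],[0.002,0,0,0,0,0,0],[0,0,0,0,0,0,0]]])

```text
time_s: 7.55
ee_pos: [0.6224, -0.1172, 0.0487]
orientation: [0.72, 0.694, 0.0, -0.0]
contact_force: [-0.5, -0.7, 0.8]
gripper_width: 0.0197
grip_force: 6.0
```

Call:
drive_tool(rows=[[[0.001,0,0,0,0,0,0],[0.001,0,0,0,0,0,0],[0.001,0,0,0,0,0,0],[0,0,0,0,0,0,0]]])

```text
time_s: 7.95
ee_pos: [0.6225, -0.1146, 0.0487]
orientation: [0.72, 0.694, 0.0, -0.0]
contact_force: [-0.5, -3.0, 1.8]
gripper_width: 0.0199
grip_force: 6.0
```

Call:
drive_tool(rows=[[[0.001,0,0,0,0,0,0],[0.001,0,0,0,0,0,0],[0.001,0,0,0,0,0,0],[0,0,0,0,0,0,0]]])

```text
time_s: 8.35
ee_pos: [0.6226, -0.1114, 0.0487]
orientation: [0.72, 0.694, 0.0, -0.0]
contact_force: [-0.4, -2.4, 0.7]
gripper_width: 0.0198
grip_force: 6.0
```

Call:
drive_tool(rows=[[[0.001,0,0,0,0,0,0],[0.001,0,0,0,0,0,0],[0.001,0,0,0,0,0,0],[0,0,0,0,0,0,0]]])

```text
time_s: 8.75
ee_pos: [0.6227, -0.1093, 0.0487]
orientation: [0.72, 0.694, -0.0, 0.0]
contact_force: [0.4, -3.7, 1.1]
gripper_width: 0.0198
grip_force: 6.0
```

```bash
python3 - <<'E'
from h import *
p,o,R=where()
a=ctrl.grab_frame("scene")[185:265,245:325,::-1];b=ctrl.grab_frame("side")[200:260,190:250,::-1]
w=ctrl.grab_frame("wrist")[:,:,::-1]
im=np.zeros((600,800,3),np.uint8);im[:300,:300]=cv2.resize(a,(300,300),interpolation=cv2.INTER_CUBIC);im[300:,:300]=cv2.resize(b,(300,300),interpolation=cv2.INTER_CUBIC)
im[:375,300:]=cv2.resize(w,(500,375))
cv2.imwrite("pics/c3.png",im)
E
```

```text
t 8.75 jig mm [ 69.9 -84.6  48.7] toolx deg in jig 90.22 F [ 0.4 -3.7  1.1] w 0.0198 grip 6.0 z [ 0.    -0.001 -1.   ]
```

View pics/c3.png

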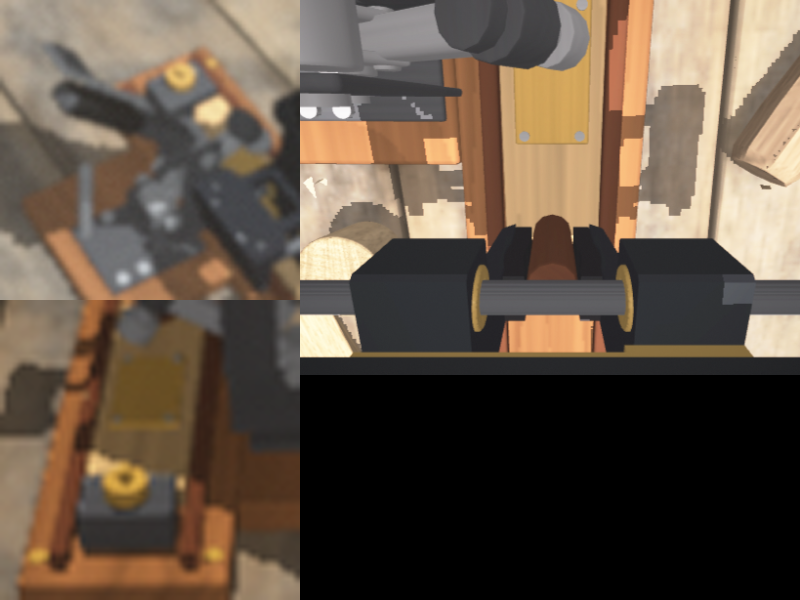

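```bash
python3 - <<'E'
from h import *
import pickle
p,o,R=where()
w=ctrl.get_calibration("wrist");k=512/500
for c in(516,588):
    X=to_jig(p,unproj(w,((c-300)*k,143*k),.033));print("tag rear jig",X*1e3,"-> sled y",X[1]*1e3+28,"nose",X[1]*1e3+118)
w1=pickle.load(open("w1.pkl","rb"))
for u,v in((382,191),(423,191)):
    X=to_jig(p,unproj(w1,(u/1.5625,v/1.5625),.033));print("w1 sled y",X[1]*1e3+28)
for u,v in((348,327),(455,327)):
    print("board end",to_jig(p,unproj(w1,(u/1.5625,v/1.5625),.018))*1e3)
S=ctrl.get_calibration("scene")
# sledge/stop visible line in scene inset scale 3.75
for u,v in((193,122),(226,104),(150,95),(205,85)):
    for z in(.03,.04): print((u,v),z,to_jig(p,unproj(S,(u/3.75+245,v/3.75+185),z))*1e3)
E
```

```text
t 8.9 jig mm [ 69.9 -84.5  48.7] toolx deg in jig 90.22 F [-0.4 -3.3  1.2] w 0.0196 grip 6.0 z [ 0.    -0.001 -1.   ]
tag rear jig [ 52.42927027 -37.26967907  33.        ] -> sled y -9.269679074531169 nose 80.73032092546883
tag rear jig [ 88.1524684  -37.12315841  33.        ] -> sled y -9.123158410980658 nose 80.87684158901934
w1 sled y -80.47383925084861
w1 sled y -80.217699889415
board end [  21.11887046 -231.99241431   18.        ]
board end [ 119.38035617 -231.21928537   18.        ]
(193, 122) 0.03 [61.81996893 66.04278313 30.        ]
(193, 122) 0.04 [57.08534493 59.76798452 40.        ]
(226, 104) 0.03 [93.12016333 68.47986739 30.        ]
(226, 104) 0.04 [88.01567495 62.17627055 40.        ]
(150, 95) 0.03 [ 47.09944291 104.28968717  30.        ]
(150, 95) 0.04 [42.53876665 97.56293715 40.        ]
(205, 85) 0.03 [89.30354412 92.0928398  30.        ]
(205, 85) 0.04 [84.24415551 85.51021602 40.        ]
```

Call:
drive_tool(rows=[[[0.001,0,0,0,0,0,0],[0.001,0,0,0,0,0,0],[0,0,0,0,0,0,0],[0,0,0,0,0,0,0]]])

```text
time_s: 9.3
ee_pos: [0.6222, -0.1092, 0.0487]
orientation: [0.721, 0.693, -0.001, 0.001]
contact_force: [-0.9, -6.7, 0.6]
gripper_width: 0.0198
grip_force: 6.0
```

Call:
drive_tool(rows=[[[0.001,0,0,0,0,0,0],[0.001,0,0,0,0,0,0],[0,0,0,0,0,0,0],[0,0,0,0,0,0,0]]])

```text
time_s: 9.7
ee_pos: [0.622, -0.1088, 0.0487]
orientation: [0.721, 0.693, -0.002, 0.001]
contact_force: [-0.6, -8.5, 1.4]
gripper_width: 0.0197
grip_force: 6.0
```

Call:
drive_tool(rows=[[[0.001,0,0,0,0,0,0],[0.001,0,0,0,0,0,0],[0,0,0,0,0,0,0],[0,0,0,0,0,0,0]]])

```text
time_s: 10.1
ee_pos: [0.622, -0.1068, 0.0487]
orientation: [0.721, 0.693, -0.002, 0.001]
contact_force: [-1.5, -9.7, 0.8]
gripper_width: 0.02
grip_force: 6.0
```

The force has risen to 10 N with the TCP stalled, so the nose is on the stop at about y=80 mm. I'll release, rise, close the fingers and move over the handle grip.

Call:
drive_tool(rows=[[[0,0,0,0,0,0,0.05],[0,0,0,0,0,0,0.05],[0,0,0,0,0,0,0.05],[0,0,-0.02,0,0,0,0.05],[0,0,-0.03,0,0,0,0.05],[0,0,-0.04,0,0,0,0.05],[0,0,-0.04,0,0,0,0],[0,0,-0.04,0,0,0,0],[0,0,-0.04,0,0,0,0],[0,0,-0.03,0,0,0,0],[0,0,-0.01,0,0,0,0],[0.02,-0.03,0,0,0,0,0],[0.02,-0.03,0,0,0,0,0],[0.02,-0.03,0,0,0,0,0],[0.02,-0.024,0,0,0,0,0],[0,0,0,0,0,0,0]]])

```text
time_s: 11.7
ee_pos: [0.508, -0.0145, 0.2976]
orientation: [0.718, 0.696, -0.001, -0.003]
contact_force: [0.7, 0.2, -0.4]
gripper_width: 0.0008
grip_force: 0.0
```

```bash
python3 - <<'E'
from h import *
p,o,R=where()
w=ctrl.get_calibration("wrist")
f=ctrl.grab_frame("wrist")[:,:,::-1]
cv2.imwrite("pics/w2.png",cv2.resize(f,(800,600),interpolation=cv2.INTER_CUBIC))
P=np.array([[-.0576,0,.203],[-.085,0,.222],[.07,.08,.04]])
print(proj(w,J2W(p,P))*1.5625)
S=ctrl.get_calibration("scene");T=ctrl.grab_frame("scene")[185:265,245:325,::-1]
cv2.imwrite("pics/s2.png",cv2.resize(T,(480,480),interpolation=cv2.INTER_CUBIC))
E
```

```text
t 11.7 jig mm [-48.6   5.5 297.6] toolx deg in jig 90.57 F [ 0.7  0.2 -0.4] w 0.0008 grip 0.0 z [-0.006  0.003 -1.   ]
[[384.46383657 317.6946069 ]
 [321.51653158 329.31562199]
 [565.49070911 152.69889735]]
```

View pics/w2.png

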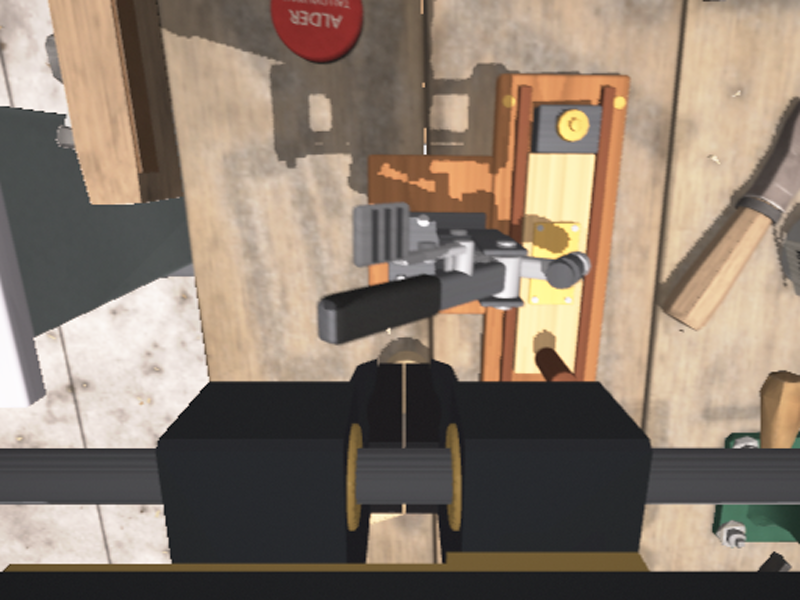

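The wrist view shows the sled nose flush against the stop (560,152). The handle tip is at (330,322), about 4 mm to +y of the prediction. I'll press down along the handle's arc.

Call:
drive_tool(rows=[[[-0.0035,0.003,0.03,0,0,0,0],[0,0,0.03,0,0,0,0],[0,0,0.02,0,0,0,0],[0,0,0.006,0,0,0,0],[0,-0.006,0.006,0,0,0,0],[0,-0.006,0.006,0,0,0,0],[0,-0.006,0.006,0,0,0,0],[0,-0.004,0.006,0,0,0,0],[0,-0.004,0.006,0,0,0,0],[0,-0.004,0.006,0,0,0,0],[0,0,0,0,0,0,0]]])

```text
time_s: 12.9
ee_pos: [0.484, -0.021, 0.1761]
orientation: [0.72, 0.694, -0.0, -0.001]
contact_force: [0.1, -1.5, 2.1]
gripper_width: 0.0005
grip_force: 0.8
```

```bash
python3 - <<'E'
from h import *
where()
E
```

```text
t 12.9 jig mm [-72.3  -2.  176.1] toolx deg in jig 90.24 F [ 0.1 -1.5  2.1] w 0.0005 grip 0.8 z [-0.001  0.    -1.   ]
```

Call:
drive_tool(rows=[[[0.001,-0.0022,0.005,0,0,0,0],[0.001,-0.0022,0.005,0,0,0,0],[0.001,-0.0022,0.005,0,0,0,0],[0,-0.0022,0.005,0,0,0,0],[0,-0.001,0.004,0,0,0,0],[0,-0.001,0.004,0,0,0,0],[0,0,0,0,0,0,0]]])

```text
time_s: 13.6
ee_pos: [0.4734, -0.018, 0.1484]
orientation: [0.72, 0.694, -0.001, -0.0]
contact_force: [-1.0, -2.8, 9.1]
gripper_width: 0.0004
grip_force: 4.0
```

Call:
drive_tool(rows=[[[0,-0.001,0.004,0,0,0,0],[0,-0.001,0.004,0,0,0,0],[0,-0.0005,0.004,0,0,0,0],[0,-0.0005,0.004,0,0,0,0],[0,-0.0005,0.004,0,0,0,0],[0,0,0,0,0,0,0]]])

```text
time_s: 14.2
ee_pos: [0.4695, -0.0172, 0.1279]
orientation: [0.72, 0.694, -0.001, -0.001]
contact_force: [-2.6, -0.5, 2.9]
gripper_width: 0.0007
grip_force: 0.8
```

```bash
python3 - <<'E'
from h import *
where()
E
```

```text
t 14.2 jig mm [-86.9   1.2 127.9] toolx deg in jig 90.25 F [-2.6 -0.5  2.9] w 0.0007 grip 0.8 z [-0.003  0.001 -1.   ]
```

Call:
drive_tool(rows=[[[0,0,0.003,0,0,0,0],[0,0,0.003,0,0,0,0],[0,0,0.003,0,0,0,0],[0,0,0.002,0,0,0,0],[0,0,0,0,0,0,0]]])

```text
time_s: 14.7
ee_pos: [0.4709, -0.0171, 0.119]
orientation: [0.72, 0.694, 0.001, 0.0]
contact_force: [-4.2, 0.8, 20.3]
gripper_width: 0.0006
grip_force: 10.0
```

Call:
drive_tool(rows=[[[0,0,-0.01,0,0,0,0],[0,0,-0.02,0,0,0,0],[0,0,-0.03,0,0,0,0],[0,0,-0.03,0,0,0,0],[0,0,0,0,0,0,0],[0,0,0,0,0,0,0],[0,0,0,0,0,0,0],[0,0,0,0,0,0,0],[0,0,0,0,0,0,0],[0,0,0,0,0,0,0]]])

```text
time_s: 15.7
ee_pos: [0.4704, -0.0176, 0.2071]
orientation: [0.72, 0.694, -0.0, -0.0]
contact_force: [-0.4, 0.3, 0.6]
gripper_width: 0.0007
grip_force: 0.0
```

```bash
python3 - <<'E'
from h import *
p,o,R=where()
w=ctrl.get_calibration("wrist")
f=ctrl.grab_frame("wrist")[:,:,::-1];s=ctrl.grab_frame("side")[140:270,185:310,::-1]
im=np.zeros((600,800,3),np.uint8);im[:400,:533]=cv2.resize(f,(533,400),interpolation=cv2.INTER_AREA);im[300:,488:]=cv2.resize(s,(312,300),interpolation=cv2.INTER_CUBIC)
cv2.imwrite("pics/w3.png",im)
P=np.array([[-.098,.037,.119],[-.132,0,.12],[.07,.08,.04]])
print(proj(w,J2W(p,P))*533/512)
E
```

```text
t 15.7 jig mm [-86.1   0.8 207.1] toolx deg in jig 90.23 F [-0.4  0.3  0.6] w 0.0007 grip 0.0 z [-0.001  0.    -1.   ]
[[250.51034646 155.06280748]
 [202.35825594 207.87190689]
 [450.16335085  93.41597213]]
```

View pics/w3.png

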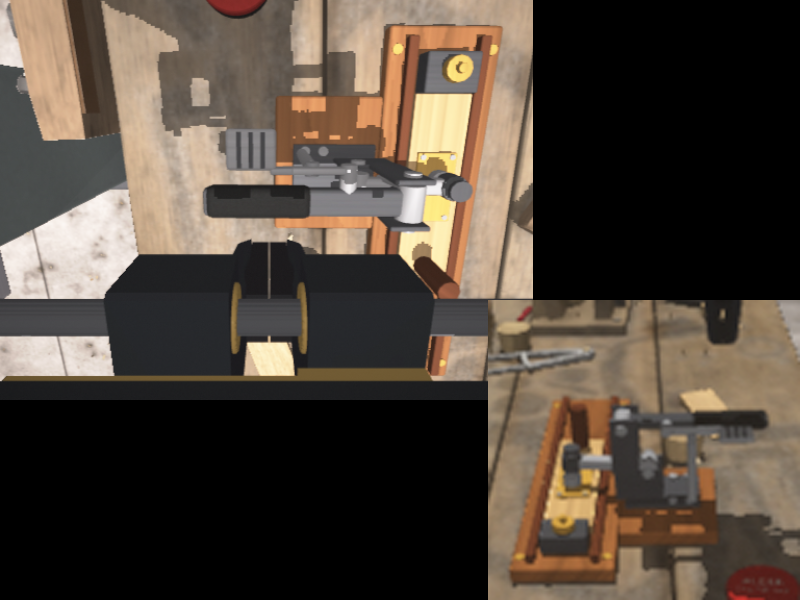

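The clamp is locked and holding by itself: the handle is level and the nose is still on the stop. The paddle is at (251,149), about 4 mm further +y than the model. I'll move over it, tilt the tool away from the handle and descend.

Call:
drive_tool(rows=[[[0.017,-0.006,0,0,0,0,0],[0.017,-0.006,0,0,0,0,0],[0,0,0,0,-0.14,0,0],[0,0,0,0,-0.14,0,0],[0,0,0,0,0,0,0],[0.0069,0,0.024,0,0,0,0],[0.0069,0,0.024,0,0,0,0],[0.0055,0,0.019,0,0,0,0],[0,0,0,0,0,0,0],[0,0,0,0,0,0,0]]])

```text
time_s: 16.8
ee_pos: [0.4597, 0.0168, 0.1379]
orientation: [0.714, 0.687, -0.098, 0.093]
contact_force: [-0.6, 0.3, 0.6]
gripper_width: 0.0007
grip_force: 0.0
```

```bash
python3 - <<'E'
from h import *
where()
E
```

```text
t 16.8 jig mm [-98.1  34.8 137.9] toolx deg in jig 90.18 F [-0.6  0.3  0.6] w 0.0007 grip 0.0 z [-0.012 -0.267 -0.964]
```

Call:
drive_tool(rows=[[[0.0019,0,0.0067,0,0,0,0],[0.0019,0,0.0067,0,0,0,0],[0.0014,0,0.0048,0,0,0,0],[0.0007,0,0.0024,0,0,0,0],[0.0007,0,0.0024,0,0,0,0],[0.0007,0,0.0024,0,0,0,0],[0,0,0,0,0,0,0]]])

```text
time_s: 17.5
ee_pos: [0.46, 0.0178, 0.1111]
orientation: [0.713, 0.688, -0.097, 0.093]
contact_force: [0.9, 0.2, 2.9]
gripper_width: 0.0003
grip_force: 1.1
```

Call:
drive_tool(rows=[[[0.0007,0,0.0024,0,0,0,0],[0.0007,0,0.0024,0,0,0,0],[0.0007,0,0.0024,0,0,0,0],[0,0,0,0,0,0,0]]])

```text
time_s: 17.9
ee_pos: [0.4601, 0.0177, 0.104]
orientation: [0.714, 0.687, -0.097, 0.094]
contact_force: [-1.9, 1.0, 7.2]
gripper_width: 0.0004
grip_force: 3.5
```

Call:
drive_tool(rows=[[[0.0007,0,0.0024,0,0,0,0],[0.0007,0,0.0024,0,0,0,0],[0.0007,0,0.0024,0,0,0,0],[0,0,0,0,0,0,0]]])

```text
time_s: 18.3
ee_pos: [0.461, 0.0177, 0.0968]
orientation: [0.714, 0.687, -0.097, 0.094]
contact_force: [1.2, 0.3, 9.2]
gripper_width: 0.0003
grip_force: 3.4
```

Call:
drive_tool(rows=[[[0.0007,0,0.0024,0,0,0,0],[0.0007,0,0.0024,0,0,0,0],[0,0,0,0,0,0,0]]])

```text
time_s: 18.6
ee_pos: [0.4607, 0.0178, 0.0917]
orientation: [0.714, 0.687, -0.097, 0.094]
contact_force: [0.8, 0.6, 7.3]
gripper_width: 0.0003
grip_force: 2.7
```

Call:
drive_tool(rows=[[[0.0007,0,0.0024,0,0,0,0],[0.0007,0,0.0024,0,0,0,0],[0,0,0,0,0,0,0]]])

```text
time_s: 18.9
ee_pos: [0.4597, 0.0181, 0.0862]
orientation: [0.713, 0.688, -0.098, 0.093]
contact_force: [-0.2, 0.3, -0.0]
gripper_width: 0.0004
grip_force: 0.0
```

```bash
python3 - <<'E'
from h import *
where()
f=ctrl.grab_frame("wrist")[:,:,::-1];s=ctrl.grab_frame("side")[130:260,185:310,::-1]
im=np.zeros((600,800,3),np.uint8);im[:360,:480]=cv2.resize(f,(480,360),interpolation=cv2.INTER_AREA);im[:333,480:]=cv2.resize(s,(320,333),interpolation=cv2.INTER_CUBIC)
c=ctrl.grab_frame("scene")[170:270,220:350,::-1];im[360:,:312]=cv2.resize(c,(312,240),interpolation=cv2.INTER_CUBIC)
cv2.imwrite("pics/w4.png",im)
E
```

```text
t 18.9 jig mm [-98.2  36.   86.2] toolx deg in jig 90.25 F [-0.2  0.3 -0. ] w 0.0004 grip 0.0 z [-0.011 -0.267 -0.964]
```

View pics/w4.png

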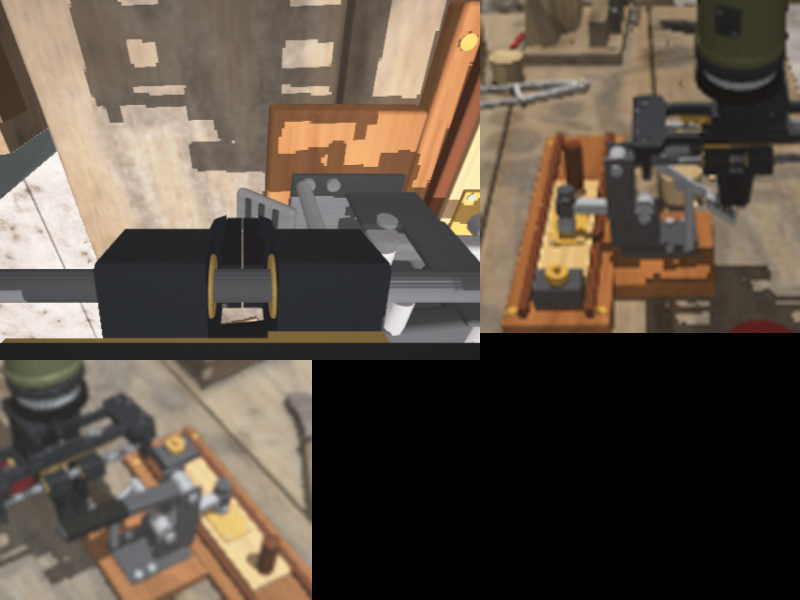

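The lever is fully pressed (paddle tilted about 35°, side inset (715,205)) and its resistance is gone. I'll let go by lifting up and away to +y.

Call:
drive_tool(rows=[[[-0.006,0,-0.019,0,0,0,0],[-0.008,0,-0.029,0,0,0,0],[-0.01,0,-0.038,0,0,0,0],[-0.01,0,-0.038,0,0,0,0],[-0.01,0,-0.038,0,0,0,0],[-0.008,0,-0.038,0,0,0,0],[0,0,-0.02,0,0.14,0,0],[0,0,0,0,0.14,0,0],[0,0,0,0,0,0,0],[0,0,0,0,0,0,0],[0,0,0,0,0,0,0]]])

```text
time_s: 20.15
ee_pos: [0.4597, 0.028, 0.3114]
orientation: [0.719, 0.695, 0.002, -0.004]
contact_force: [-0.1, 0.3, 0.6]
gripper_width: 0.0003
grip_force: 0.0
```

```bash
python3 - <<'E'
from h import *
p,o,R=where()
f=ctrl.grab_frame("wrist")[:,:,::-1];s=ctrl.grab_frame("side")[130:260,185:310,::-1]
im=np.zeros((600,800,3),np.uint8);im[:360,:480]=cv2.resize(f,(480,360),interpolation=cv2.INTER_AREA);im[:333,480:]=cv2.resize(s,(320,333),interpolation=cv2.INTER_CUBIC)
c=ctrl.grab_frame("scene")[185:325,245:385,::-1];im[360:,:240]=cv2.resize(c,(240,240),interpolation=cv2.INTER_AREA)
cv2.imwrite("pics/w5.png",im)
E
```

```text
t 20.15 jig mm [-98.6  45.9 311.4] toolx deg in jig 90.36 F [-0.1  0.3  0.6] w 0.0003 grip 0.0 z [-0.003  0.008 -1.   ]
```

View pics/w5.png

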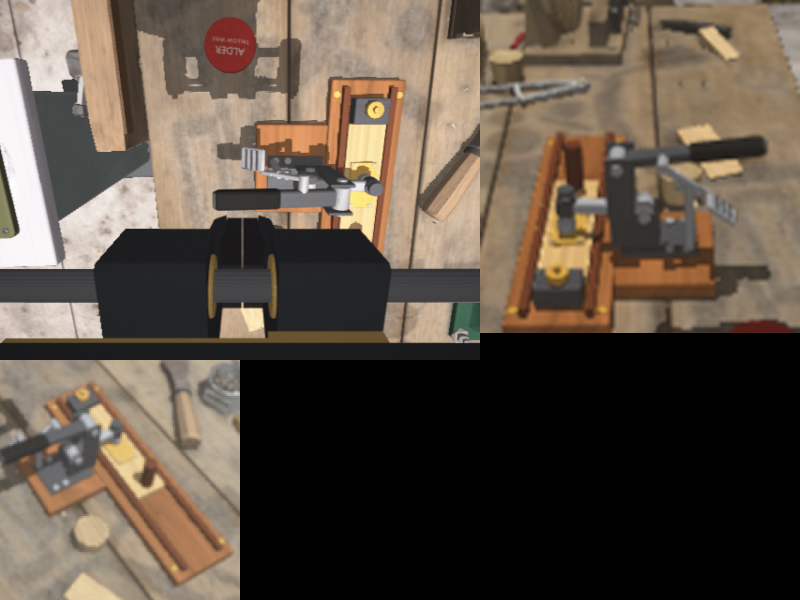

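The clamp is only slightly raised and the lever is still down, so it may be opening slowly. I'll wait and compare frames numerically.

```bash
cat > ang.py <<'E'
from h import *
# handle angle from side view: match dark grip pixels against the model bar
def handle(f=None):
    p=np.load("p.npy");D=ctrl.get_calibration("side");f=ctrl.grab_frame("side") if f is None else f
    g=f.max(2).astype(float);r=[]
    for a in np.arange(0,.9,.02):
        t=.82-a;d=np.linspace(.085,.143,30)
        X=np.c_[.015-d*np.cos(t),0*d+.004,.113+d*np.sin(t)]
        uv=proj(D,J2W(p,X)).round().astype(int);r.append((g[uv[:,1],uv[:,0]].mean().round(0),round(a,2)))
    return sorted(r)[:4]
if __name__=="__main__":
    p,o,R=where();f=ctrl.grab_frame("side");print(handle(f))
    try:
        d=np.abs(f.astype(int)-np.load("last.npy")).sum(2)[130:270,185:320];print("changed px",(d>60).sum())
    except OSError:pass
    np.save("last.npy",f.astype(int))
E
python3 ang.py; python3 ang.py
```

```text
t 20.3 jig mm [-98.4  46.5 311.4] toolx deg in jig 90.44 F [-0.2 -0.4 -0.7] w 0.0005 grip 0.0 z [-0.002  0.008 -1.   ]
[(np.float64(37.0), np.float64(0.76)), (np.float64(37.0), np.float64(0.78)), (np.float64(39.0), np.float64(0.74)), (np.float64(42.0), np.float64(0.72))]
t 20.35 jig mm [-98.3  46.3 311.5] toolx deg in jig 90.42 F [-0.1  0.7  1.3] w 0.0005 grip 0.0 z [-0.002  0.009 -1.   ]
[(np.float64(37.0), np.float64(0.76)), (np.float64(37.0), np.float64(0.78)), (np.float64(39.0), np.float64(0.74)), (np.float64(42.0), np.float64(0.72))]
changed px 9
```

Call:
drive_tool(rows=[[[0,0,0,0,0,0,0],[0,0,0,0,0,0,0],[0,0,0,0,0,0,0],[0,0,0,0,0,0,0],[0,0,0,0,0,0,0],[0,0,0,0,0,0,0],[0,0,0,0,0,0,0],[0,0,0,0,0,0,0],[0,0,0,0,0,0,0],[0,0,0,0,0,0,0]]])

```text
time_s: 21.4
ee_pos: [0.4603, 0.0268, 0.3121]
orientation: [0.72, 0.694, 0.003, -0.004]
contact_force: [0.5, -0.4, 0.6]
gripper_width: 0.0003
grip_force: 0.0
```

```bash
python3 ang.py
```

```text
t 21.4 jig mm [-98.   44.8 312.1] toolx deg in jig 90.23 F [ 0.5 -0.4  0.6] w 0.0003 grip 0.0 z [-0.001  0.009 -1.   ]
[(np.float64(37.0), np.float64(0.76)), (np.float64(37.0), np.float64(0.78)), (np.float64(39.0), np.float64(0.74)), (np.float64(42.0), np.float64(0.72))]
changed px 75
```

```bash
python3 - <<'E'
from h import *
p,o,R=where();print(o["joint_positions"].round(2))
# handle end in wrist view: dark columns along handle row
w=ctrl.get_calibration("wrist");f=ctrl.grab_frame("wrist");g=f.max(2).astype(int)
m=((g<60)*255).astype(np.uint8);m[235:]=0
n,l,s,c=cv2.connectedComponentsWithStats(m)
for i in range(1,n):
    if s[i,4]>150: 
        x,y,W,H,A=s[i];print("blob",s[i],[ (to_jig(p,unproj(w,q,.128))*1e3).round(0)[:2].tolist() for q in ((x,y),(x+W,y+H))])
S=ctrl.get_calibration("scene")
E
```

```text
t 21.45 jig mm [-98.   44.8 312.1] toolx deg in jig 90.23 F [ 0.4 -0.3 -0.3] w 0.0004 grip 0.0 z [-0.001  0.009 -1.   ]
[-0.41  0.39  0.38  1.95 -0.2   0.83  0.04]
blob [117   0  24 142 891] [[-224.0, 201.0], [-213.0, 76.0]]
blob [306   0   2  88 162] [[-56.0, 202.0], [-51.0, 127.0]]
blob [481   0  31  39 963] [[99.0, 203.0], [133.0, 171.0]]
blob [  0 165  17  70 271] [[-357.0, 52.0], [-353.0, -23.0]]
blob [313 175  54  22 456] [[-42.0, 44.0], [14.0, 21.0]]
blob [ 227  199   90   24 1499] [[-130.0, 18.0], [-36.0, -8.0]]
```

The clamp hasn't moved: the handle sits just short of opening, at about 0.74, with the lever nose hung on the stud. I'll grip the handle's end from above, straddling it, and lift it over centre.

Call:
drive_tool(rows=[[[-0.02,-0.012,0,0,0,0,0.05],[-0.021,-0.011,0,0,0,0,0.05],[0,0,0,0,0,-0.13,0.05],[0,0,0,0,0,-0.13,0.05],[0,0,0,0,0,-0.13,0.05],[0,0,0,0,0,-0.13,0.05],[0,0,0,0,0,-0.13,0.05],[0,0,0,0,0,-0.13,0.05],[0,0,0,0,0,-0.13,0.05],[0,0,0,0,0,-0.13,0.05],[0,0,0,0,0,-0.13,0.05],[0,0,0,0,0,-0.13,0.05],[0,0,0,0,0,-0.13,0.05],[0,0,0,0,0,-0.14,0.05],[0,0,0,0,0,0,0.05],[0,0,0,0,0,0,0.05]]])

```text
time_s: 23.1
ee_pos: [0.4358, -0.0135, 0.3118]
orientation: [0.021, 1.0, 0.005, -0.0]
contact_force: [-0.5, 0.2, -0.0]
gripper_width: 0.0501
grip_force: 0.0
```

```bash
python3 ang.py
```

```text
t 23.1 jig mm [-120.8    3.5  311.8] toolx deg in jig 179.98 F [-0.5  0.2 -0. ] w 0.0501 grip 0.0 z [-0.001  0.009 -1.   ]
[(np.float64(36.0), np.float64(0.76)), (np.float64(36.0), np.float64(0.78)), (np.float64(37.0), np.float64(0.74)), (np.float64(38.0), np.float64(0.72))]
changed px 1072
```

Call:
drive_tool(rows=[[[0,0,0.04,0,0,0,0.05],[0,0,0.04,0,0,0,0.05],[0,0,0.04,0,0,0,0.05],[0,0,0.03,0,0,0,0.05],[0,0,0.03,0,0,0,0.05],[0,0,0.02,0,0,0,0.05],[0,0,0.006,0,0,0,0.05],[0,0,0,0,0,0,0],[0,0,0,0,0,0,0],[0,0,0,0,0,0,0],[0,0,0,0,0,0,0],[0,0,0,0,0,0,0],[0,0,0,0,0,0,0],[0,0,0,0,0,0,0],[0,0,0,0,0,0,0]]], newtons=20)

```text
time_s: 24.65
ee_pos: [0.4362, -0.0135, 0.1065]
orientation: [0.02, 1.0, 0.004, 0.0]
contact_force: [0.6, -4.6, 0.1]
gripper_width: 0.0195
grip_force: 20.0
```

```bash
python3 ang.py
```

```text
t 24.65 jig mm [-120.4    3.5  106.5] toolx deg in jig 180.01 F [ 0.6 -4.6  0.1] w 0.0195 grip 20.0 z [ 0.001  0.007 -1.   ]
[(np.float64(34.0), np.float64(0.76)), (np.float64(34.0), np.float64(0.78)), (np.float64(35.0), np.float64(0.74)), (np.float64(35.0), np.float64(0.8))]
changed px 2408
```

Call:
drive_tool(rows=[[[0,0,-0.003,0,0,0,0],[0,0,-0.003,0,0,0,0],[0,0,-0.003,0,0,0,0],[0,0,0,0,0,0,0]]])

```text
time_s: 25.1
ee_pos: [0.4372, -0.0135, 0.1161]
orientation: [0.021, 1.0, 0.004, 0.002]
contact_force: [1.7, -5.1, 5.2]
gripper_width: 0.0194
grip_force: 21.2
```

Call:
drive_tool(rows=[[[0,0,-0.003,0,0,0,0],[0,0,-0.003,0,0,0,0],[0,0,-0.003,0,0,0,0],[-0.001,0,-0.003,0,0,0,0],[0,0,0,0,0,0,0]]])

```text
time_s: 25.6
ee_pos: [0.4395, -0.0136, 0.1284]
orientation: [0.021, 1.0, 0.004, 0.003]
contact_force: [2.8, -5.6, 4.8]
gripper_width: 0.0192
grip_force: 21.9
```

```bash
python3 ang.py
```

```text
t 25.6 jig mm [-117.1    3.5  128.4] toolx deg in jig 180.01 F [ 2.8 -5.6  4.8] w 0.0192 grip 21.9 z [ 0.006  0.007 -1.   ]
[(np.float64(34.0), np.float64(0.58)), (np.float64(34.0), np.float64(0.6)), (np.float64(34.0), np.float64(0.62)), (np.float64(35.0), np.float64(0.56))]
changed px 1542
```

It is over centre now (about 0.6, pushing up by itself). I'll follow the arc up.

Call:
drive_tool(rows=[[[-0.002,0,-0.006,0,0,0,0],[-0.002,0,-0.006,0,0,0,0],[-0.002,0,-0.006,0,0,0,0],[-0.003,0,-0.006,0,0,0,0],[-0.003,0,-0.006,0,0,0,0],[-0.003,0,-0.006,0,0,0,0],[-0.004,0,-0.006,0,0,0,0],[-0.004,0,-0.006,0,0,0,0],[-0.005,0,-0.006,0,0,0,0],[-0.005,0,-0.006,0,0,0,0],[0,0,0,0,0,0,0]]])

```text
time_s: 26.75
ee_pos: [0.4708, -0.015, 0.1878]
orientation: [0.02, 1.0, 0.004, 0.001]
contact_force: [1.7, -4.6, -1.9]
gripper_width: 0.0192
grip_force: 23.9
```

```bash
python3 ang.py
```

```text
t 26.75 jig mm [-85.7   3.4 187.8] toolx deg in jig 180.08 F [ 1.7 -4.6 -1.9] w 0.0192 grip 23.9 z [ 0.002  0.008 -1.   ]
[(np.float64(34.0), np.float64(0.02)), (np.float64(34.0), np.float64(0.04)), (np.float64(34.0), np.float64(0.06)), (np.float64(34.0), np.float64(0.08))]
changed px 4076
```

Call:
drive_tool(rows=[[[0,0,0,0,0,0,0.05],[0,0,0,0,0,0,0.05],[0,0,0,0,0,0,0.05],[0,0,-0.02,0,0,0,0.05],[0,0,-0.03,0,0,0,0.05],[0,0,-0.03,0,0,0,0.05],[0,0,-0.03,0,0,0,0.05],[0,0,0,0,0,0,0.05],[-0.03,-0.018,0,0,0,0,0.05],[-0.03,-0.018,0,0,0,0,0.05],[-0.03,-0.018,0,0,0,0,0.05],[-0.03,-0.018,0,0,0,0,0.05],[-0.03,-0.016,0,0,0,0,0.05],[-0.006,0,0,0,0,0,0.05],[0,0,0,0,0,0,0.05]]])

```text
time_s: 28.3
ee_pos: [0.622, -0.1076, 0.2943]
orientation: [0.019, 1.0, 0.005, -0.002]
contact_force: [-2.4, 0.1, -0.7]
gripper_width: 0.0498
grip_force: 0.0
```

Call:
drive_tool(rows=[[[0,0,0,0,0,0.13,0.05],[0,0,0,0,0,0.13,0.05],[0,0,0,0,0,0.13,0.05],[0,0,0,0,0,0.13,0.05],[0,0,0,0,0,0.13,0.05],[0,0,0,0,0,0.13,0.05],[0,0,0,0,0,0.13,0.05],[0,0,0,0,0,0.13,0.05],[0,0,0,0,0,0.13,0.05],[0,0,0,0,0,0.13,0.05],[0,0,0,0,0,0.13,0.05],[0,0,0,0,0,0.14,0.05],[0,0,0,0,0,0,0.05],[0,0,0,0,0,0,0.05]]])

```text
time_s: 29.7
ee_pos: [0.6214, -0.1071, 0.2956]
orientation: [0.719, 0.695, 0.003, -0.004]
contact_force: [0.0, -1.3, -0.4]
gripper_width: 0.05
grip_force: 0.0
```

```bash
python3 ang.py; python3 - <<'E'
from h import *
p=np.load("p.npy");w=ctrl.get_calibration("wrist");f=ctrl.grab_frame("wrist")
# brown post: dark reddish vs bright sled; list mask centroid & expected post-top pixel
print("exp post",proj(w,J2W(p,[[.07,-.0845,.085],[.07,-.0845,.03]])).round(0))
h=cv2.cvtColor(f,cv2.COLOR_RGB2HSV);u,v=proj(w,J2W(p,[.07,-.0845,.06]))[0].astype(int)
for y in range(v-40,v+50,8): print(y,f[y,u].tolist(),end=" ")
# tag rear edge profile + yellow mask bbox
m=cv2.inRange(h,(20,150,90),(32,255,255));n,l,s,c=cv2.connectedComponentsWithStats(m)
for i in range(1,n):
    if s[i,4]>150:
        x,y,W,H,A=s[i];print("\nyellow",s[i],(to_jig(p,unproj(w,(x+W/2,y+H),.033))*1e3).round(1))
E
```

```text
t 29.7 jig mm [ 68.5 -82.4 295.6] toolx deg in jig 90.46 F [ 0.  -1.3 -0.4] w 0.05 grip 0.0 z [-0.002  0.01  -1.   ]
[(np.float64(48.0), np.float64(0.0)), (np.float64(62.0), np.float64(0.02)), (np.float64(67.0), np.float64(0.04)), (np.float64(70.0), np.float64(0.06))]
changed px 4276
exp post [[259. 171.]
 [259. 162.]]
126 [248, 223, 162] 134 [249, 224, 163] 142 [249, 225, 164] 150 [147, 118, 86] 158 [54, 33, 25] 166 [145, 88, 62] 174 [164, 98, 71] 182 [194, 129, 84] 190 [193, 128, 84] 198 [193, 128, 84] 206 [190, 126, 82] 214 [191, 127, 83]
```

The handle is fully open and the post is where expected. I'll descend, pinch the post and draw the sled back 95 mm.

Call:
drive_tool(rows=[[[-0.0045,0.0015,0.04,0,0,0,0.05],[0,0,0.04,0,0,0,0.05],[0,0,0.04,0,0,0,0.05],[0,0,0.04,0,0,0,0.05],[0,0,0.04,0,0,0,0.05],[0,0,0.03,0,0,0,0.05],[0,0,0.015,0,0,0,0.05],[0,0,0,0,0,0,0.01],[0,0,0,0,0,0,0],[0,0,0,0,0,0,0],[0,0,0,0,0,0,0],[0,0,0,0,0,0,0],[0,0,0,0,0,0,0],[0,0,0,0,0,0,0]]], newtons=12)

```text
time_s: 31.2
ee_pos: [0.6234, -0.111, 0.0522]
orientation: [0.72, 0.694, 0.003, -0.003]
contact_force: [-3.5, -0.9, 7.0]
gripper_width: 0.0192
grip_force: 12.0
```

Call:
drive_tool(rows=[[[-0.005,0,0,0,0,0,0],[-0.005,0,0,0,0,0,0],[-0.005,0,0,0,0,0,0],[-0.005,0,0,0,0,0,0],[-0.005,0,0,0,0,0,0],[-0.005,0,0,0,0,0,0],[-0.005,0,0,0,0,0,0],[-0.005,0,0,0,0,0,0],[-0.005,0,0,0,0,0,0],[-0.005,0,0,0,0,0,0],[-0.005,0,0,0,0,0,0],[-0.005,0,0,0,0,0,0],[-0.005,0,0,0,0,0,0],[-0.005,0,0,0,0,0,0],[-0.005,0,0,0,0,0,0],[-0.005,0,0,0,0,0,0],[-0.005,0,0,0,0,0,0],[-0.005,0,0,0,0,0,0],[-0.005,0,0,0,0,0,0],[0,0,0,0,0,0,0]]])

```text
time_s: 33.2
ee_pos: [0.6198, -0.1981, 0.0503]
orientation: [0.719, 0.695, 0.006, -0.008]
contact_force: [-2.9, 10.6, 6.2]
gripper_width: 0.0194
grip_force: 11.7
```

```bash
python3 ang.py
```

```text
t 33.2 jig mm [  70.6 -173.4   50.3] toolx deg in jig 90.44 F [-2.9 10.6  6.2] w 0.0194 grip 11.7 z [-0.003  0.02  -1.   ]
[(np.float64(40.0), np.float64(0.0)), (np.float64(48.0), np.float64(0.02)), (np.float64(55.0), np.float64(0.04)), (np.float64(66.0), np.float64(0.06))]
changed px 5480
```

Call:
drive_tool(rows=[[[0.003,0,0,0,0,0,0],[0,0,0,0,0,0,0.02],[0,0,0,0,0,0,0.05],[0,0,0,0,0,0,0.05],[0,0,0,0,0,0,0.05],[0,0,-0.02,0,0,0,0.05],[0,0,-0.03,0,0,0,0.05],[0,0,-0.04,0,0,0,0.05],[0,0,-0.04,0,0,0,0.05],[0,0,-0.04,0,0,0,0.05],[0,0,-0.04,0,0,0,0.05],[0,0,-0.04,0,0,0,0.05],[0,0,0,0,0,0,0.05]]])

```text
time_s: 34.55
ee_pos: [0.623, -0.2073, 0.3063]
orientation: [0.72, 0.694, 0.005, 0.002]
contact_force: [0.5, -0.9, 0.9]
gripper_width: 0.0501
grip_force: 0.0
```

```bash
python3 ang.py; python3 - <<'E'
from h import *
p=np.load("p.npy");w=ctrl.get_calibration("wrist");f=ctrl.grab_frame("wrist").astype(int)
cv2.imwrite("pics/last.png",f[:,:,::-1].astype(np.uint8))
for x in (.055,.085):   # profile along the channel beside the post at sled-top height
    prev=None;out=[]
    for y in np.arange(-.22,.06,.004):
        u,v=proj(w,J2W(p,[x,y,.03]))[0]
        if 0<=u<512 and 0<=v<384: out.append((round(y*1e3),*f[int(v),int(u)].tolist()))
    print(x,[(o) for o in out])
E
```

```text
t 34.55 jig mm [  74.3 -182.4  306.3] toolx deg in jig 90.19 F [ 0.5 -0.9  0.9] w 0.0501 grip 0.0 z [ 0.011  0.005 -1.   ]
[(np.float64(40.0), np.float64(0.0)), (np.float64(47.0), np.float64(0.02)), (np.float64(54.0), np.float64(0.04)), (np.float64(64.0), np.float64(0.06))]
changed px 3211
0.055 [(-220, 197, 131, 85), (-216, 196, 130, 85), (-212, 196, 131, 85), (-208, 194, 129, 84), (-204, 193, 128, 84), (-200, 192, 127, 83), (-196, 192, 128, 83), (-192, 191, 126, 83), (-188, 190, 127, 82), (-184, 189, 125, 81), (-180, 187, 124, 81), (-176, 187, 124, 81), (-172, 203, 157, 110), (-168, 247, 220, 158), (-164, 246, 220, 158), (-160, 246, 219, 157), (-156, 246, 219, 157), (-152, 246, 219, 157), (-148, 247, 220, 158), (-144, 247, 220, 158), (-140, 247, 220, 158), (-136, 247, 220, 158), (-132, 246, 219, 157), (-128, 247, 219, 158), (-124, 246, 219, 158), (-120, 246, 219, 158), (-116, 246, 219, 158), (-112, 142, 115, 82), (-108, 138, 115, 83), (-104, 128, 114, 97), (-100, 146, 113, 61), (-96, 146, 113, 61), (-92, 146, 114, 62), (-88, 147, 114, 62), (-84, 146, 114, 62), (-80, 145, 113, 60), 
[... 906 characters left out ...]
48, 222, 161), (-128, 248, 222, 161), (-124, 248, 222, 161), (-120, 248, 222, 161), (-116, 225, 186, 132), (-112, 144, 117, 84), (-108, 218, 209, 202), (-104, 117, 112, 110), (-100, 146, 113, 61), (-96, 235, 190, 102), (-92, 164, 127, 68), (-88, 146, 113, 62), (-84, 145, 113, 61), (-80, 145, 113, 60), (-76, 145, 113, 61), (-72, 145, 113, 61), (-68, 146, 113, 61), (-64, 146, 114, 61), (-60, 146, 113, 61), (-56, 146, 113, 61), (-52, 146, 114, 61), (-48, 121, 117, 116), (-44, 139, 110, 65), (-40, 139, 112, 80), (-36, 137, 111, 79), (-32, 138, 112, 80), (-28, 137, 111, 80), (-24, 137, 111, 79), (-20, 137, 111, 79), (-16, 136, 109, 79), (-12, 136, 110, 80), (-8, 136, 110, 79), (-4, 134, 108, 77)]
```

The sled's rear edge reads y = -172 mm, so its centre is at about -82, nearly its starting pose. I can check flatness against the first pictures.

```bash
python3 - <<'E'
from h import *
p=np.load("p.npy")
for n in("scene","side"):
    ref=cv2.resize(cv2.imread(f"pics/{n}0.png"),(512,384),interpolation=cv2.INTER_AREA);cur=ctrl.grab_frame(n)[:,:,::-1]
    C=ctrl.get_calibration(n)
    for nm,X in(("post",[.07,-.155,.07]),("rear",[.07,-.165,.03]),("tag",[.07,-.075,.033]),("front",[.07,.0,.03]),("stop",[.07,.095,.045]),("tin",None),("bung",None),("wedge",None)):
        W={"tin":(.448,.156,.02),"bung":(.513,-.123,.02),"wedge":(.461,-.233,.01)}
        P=J2W(p,X)[0] if X else np.array(W[nm]);u,v=proj(C,P)[0].astype(int);r=10
        T=np.ascontiguousarray(ref[v-r:v+r,u-r:u+r]);S=np.ascontiguousarray(cur[v-r-6:v+r+6,u-r-6:u+r+6])
        m=cv2.minMaxLoc(cv2.matchTemplate(S,T,cv2.TM_CCOEFF_NORMED))
        exp=(proj(C,P+np.array(J2W(p,[0,-.002,0])[0]-J2W(p,[0,0,0])[0]))-proj(C,P))[0].round(1)
        print(n,nm,"shift",m[3][0]-6,m[3][1]-6,"score",round(m[1],2),"2mm-back px",exp)
E
```

```text
scene post shift 1 1 score 0.9 2mm-back px [0.5 0.6]
scene rear shift 1 0 score 0.97 2mm-back px [0.5 0.6]
scene tag shift 2 2 score 0.86 2mm-back px [0.4 0.6]
scene front shift 0 0 score 0.65 2mm-back px [0.4 0.5]
scene stop shift 0 0 score 0.94 2mm-back px [0.4 0.5]
scene tin shift 0 0 score 0.96 2mm-back px [0.3 0.5]
scene bung shift -1 0 score 0.75 2mm-back px [0.4 0.6]
scene wedge shift 0 0 score 0.99 2mm-back px [0.5 0.7]
side post shift 0 0 score 0.99 2mm-back px [ 0.1 -0.3]
side rear shift 0 0 score 0.96 2mm-back px [ 0.1 -0.3]
side tag shift 0 0 score 0.62 2mm-back px [ 0.1 -0.4]
side front shift -1 1 score 0.47 2mm-back px [ 0.1 -0.4]
side stop shift 0 0 score 0.99 2mm-back px [ 0.1 -0.5]
side tin shift 0 0 score 0.69 2mm-back px [-0.1 -0.6]
side bung shift 0 0 score 0.83 2mm-back px [-0.  -0.4]
side wedge shift 0 0 score 1.0 2mm-back px [-0.  -0.3]
```

The post, sled and stop match the initial picture to within a pixel, so the sled is flat, the stop hasn't moved and the clamp is open. I'm handing the job in.

```bash
python3 -c "
from plant import ctrl
print(ctrl.finish_job())"
```

```text
the job is handed in; nothing more can be done
None
```

I handed the job in at about 35 s; no verdict came back. The sled went against the stop, the clamp locked and held, and the lever was pressed. The clamp did not spring open by itself: it hung just short of opening, so I lifted the handle over centre with the gripper. At hand-in the clamp was open, the sled was drawn back and flat at about y = -82 mm, and the stop and loose items looked unmoved in the camera images.

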